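# Hang the big ear defenders over the rail

## Robot

A 7-joint arm with a two-finger parallel gripper is mounted at the origin on the work surface. World frame = base frame: x ahead of the robot, y to its left, z up, the work surface at z = 0. Lengths are in m, angles in rad, forces in N, time in s.
With the tool pointing down it reaches from about 0.425 to 0.925 m from the base axis. Payload 6.8 kg.
Tool frame: the origin (TCP) lies between the finger pads; the fingertips stand env.tip_extent ahead of it and the grasp point (between the pads) lies 8 mm behind it (env.tip_extent is the distance from the TCP to the fingertips, in m); z points along the fingers, y is the direction in which the jaws open and shut (so a half turn about z gives the same grasp; the last joint's range is limited). The gripper opens to 88 mm and grips with 3 to 60 N. Pads are 20 mm wide; open, the fingers measure 115 mm over their backs; the gripper's body (75 mm by 178 mm) begins 61 mm behind the grasp point.
Start: joints at [1.061, 0.477, 0.022, 1.555, -0.011, 1.109, -0.083], TCP at [0.264, -0.621, 0.234] pointing down, gripper open.
Joint ranges: [-2.96, 2.96], [-0.34, 2.1], [-1.41, 1.46], [0.24, 2.44], [-1.37, 4.51], [0.17, 1.92], [-2.96, 2.96]. Speed limits (rad/s): [2.39, 2.39, 3.14, 3.14, 3.14, 3.14, 3.14].

## Interface

Orientations are given as a rotation vector (axis times angle).
In Python, from cell import env gives the robot as it stands.
- The arm moves only by the shell command python3 -m crank 'ROWS' [FORCE]. ROWS is JSON, a list of rows, each a list of 5 numbers: the closure, from -1 (fully open) to 1 (shut), so that 0 is half open, then the shift along the tool's x, y, z in m, then the turn about the tool's z in rad. A call has exactly 10 rows; each row shifts and turns the commanded pose from where the row before left it, along the tool's axes as they then stand; what a row does not reach is not made up. A row lasts 1/10 s, in which the tool goes at most 50 mm and 8.59 degrees, less where a joint would pass 70% of its speed; a pose out of reach is approached as far as the arm can. A call with a gripper value outside its range is refused whole. The fingers move at their own pace and stop on an object; FORCE is the grip in N (left out, the last holds). Time passes only in rows, so rows that do not move let the fingers close, or fill a call up. It gives the time, the measured TCP pose, the force and the opening at its end, in the units of the state.
- env.observe(): the state, without advancing time (a new reading comes with each control period).
- env.capture(name): name is "scene" or "top" or "wrist"; returns (picture, depth): 420x560x3 uint8, blue, green, red; 420x560 float32, m along the optical axis (not along the pixel's ray), 0 where there is no reading.
- env.camera_params(name): a dict with "fovy" (degrees; the focal length in pixels is half the picture's height over the tangent of half this angle, whatever the lens; pixels are square), "cx", "cy" (the principal point, pixels), "rvec" (rotation vector, rad) and "tvec" (3), from world to camera coordinates, as OpenCV has them. Camera axes: x right, y down, z forward; pixel columns grow to the right and rows downward; lengths in m; the calibration is good to about 2 mm. The wrist camera is an equidistant fisheye: a pixel r from the principal point sees the ray r / f radians off the axis. A picture is of the moment at which its call begins: read the wrist's pose just before it. camera_params takes no time and is no camera call; for the wrist camera it gives the pose at the moment of the call.
- env.finish_job(): hands the job in, once; it reports no verdict.
Trained networks look in the newest picture that a camera, given by its name, has taken for a name from the list of things; names that differ only in an ending like _2 or _b are one class to them, and where a whole thing is asked for, a point or a joint stands for the part that bears it (a point fixed in the world has none). Each returns a list of dicts, best first, with "p" (0 to 1); they miss things now and then, are a little off and sometimes report something else, mostly with a low value. They report only what shows in the picture. A call takes as long as a camera call. They do not tell look-alikes from the thing itself.
- env.silhouettes(camera, name): "region" (420x560 bool, what is visible of it).
- env.mark_of(camera, name): "at" ([x, y, z] in m, in world coordinates, good to about 4 mm: a listed point, or the origin of a listed thing).
The state is a dict: "t": time; "joint_positions": joint angles; "qd": joint speeds; "joint_torque": joint torques, N m; "tcp_pos": TCP position; "ee_rot": TCP orientation; "wrist_force": force on the tool from outside, world axes, zero at the start; "moment": the same for the moment, N m; "width": finger opening in m.
Only numpy, scipy, OpenCV 4.12 (cv2) and the standard library are available. Lean on these libraries where they do the work, as an engineer would, in place of code of your own. Each camera call takes 0.05 s, during which the arm holds its last target.

## Task

Two pairs of ear defenders stand on the school workbench. Put the bigger pair back: lift it by its headband and hang it over the steel rail between the two wooden posts, squarely across the bar, so that the crown of the headband rests on the bar and one ear cup hangs on each side. Lower it on gently rather than letting it drop, let go, and leave the smaller pair standing where it is.

Things in the scene. Friction and masses are not known exactly. Their poses are not given: they have to be found in the camera images.
- big_defenders: The bigger ear defenders: rigid black headband arch, a grey ear cup at each end, standing upright on its cups. 154 (x) x 60 (y) x 150 mm high, 0.2 to 0.35 kg. Origin at table level midway between the cups; x from cup to cup, z up to the crown. Cups 80 mm high, free gap between them 76 mm in x. Its two halves are alike, so it may hang either way round.
- big_crown (a point): Centre of the underside of the bigger pair's padded crown, 130 mm above its body's origin, same axes: this rests on the bar. The crown is 30 mm wide in y with flat sides (grip it there from above), flat over 40 mm in x and 20 mm thick, top at 150 mm; beyond, the band slopes down on either side at about 30 degrees.
- small_defenders: The smaller ear defenders, same shape and materials at three quarters of the size: 114 (x) x 44 (y) x 111 mm high, standing on its cups; origin and axes as for the bigger pair. To be left alone. One pair stands to the left and one to the right, either way round.
- rail: Fixed rail: round horizontal steel bar, 24 mm diameter, on two wooden posts. Origin on the table under the bar's middle; the bar runs along y, its axis at 158 mm, its top at 170 mm. Posts 184 mm tall, 40 (x) x 22 (y) mm, inner faces at y = -184 and +184 mm, on feet 80 (x) x 40 (y) mm, 20 mm high. Under the bar lies only a flat wood offcut, 22 mm high.
Mind the look-alikes: they are no part of the job. Leave any pink or white look-alike of the big_defenders alone.

How it is judged:
By the outcome, as a careful person would: the job done as asked, in the order asked, and still so for the second after the job is handed in, with the robot touching nothing.
It also fails if it takes over 45 s, if anything falls off the work surface, if the arm or the gripper's body presses on something with over 40 N, if the wrist force passes 120 N, or if a joint passes its speed limit or range.

## Working session

There is one attempt and no reset: what is moved stays moved. The work goes in short steps, Python scripts to look and compute and a shell command to move; the robot and the scene stay as the last step left them, time stands still between calls to the robot, and variables do not carry over. Pictures are saved under pics/ and viewed, and the job is handed in when it is done.

```bash
ls; mkdir -p pics; python3 - <<'E'
from cell import env
import cv2,numpy as np
s=env.observe();print(s['t'],s['tcp_pos'],s['ee_rot'],s['width'],env.tip_extent)
for c in ["scene","top"]:
    im,d=env.capture(c);cv2.imwrite(f"pics/{c}0.png",im)
    for n in ["big_defenders","big_crown","small_defenders","rail"]:
        for r in env.mark_of(c,n)[:4]: print(c,n,round(r['p'],2),np.round(r['at'],4))
E
```

```text
pics
0.0 [ 0.2637402  -0.62071329  0.23270166] [-3.07671271e+00 -6.26510156e-01  7.31206554e-04] 0.088171094203843 0.011
scene big_defenders 0.94 [0.2053 0.3749 0.0015]
scene big_defenders 0.83 [0.4337 0.2598 0.0007]
scene big_defenders 0.59 [0.3272 0.1048 0.0031]
scene big_defenders 0.28 [ 0.4179 -0.1379 -0.0027]
scene big_crown 0.97 [0.2077 0.3759 0.1322]
scene big_crown 0.59 [0.4339 0.2612 0.1253]
scene small_defenders 0.84 [ 0.4214 -0.1398 -0.0041]
top big_defenders 0.93 [ 0.2029  0.3759 -0.0042]
top big_defenders 0.59 [ 0.3314  0.1055 -0.0017]
top big_defenders 0.57 [0.4314 0.265  0.002 ]
top big_crown 0.94 [0.2072 0.3762 0.1279]
top big_crown 0.58 [0.3291 0.1018 0.1292]
top big_crown 0.56 [0.4408 0.2621 0.1304]
top small_defenders 0.56 [ 0.4179 -0.1419 -0.0012]
top rail 0.33 [ 0.42   -0.1409 -0.0021]
```

View pics/scene0.png

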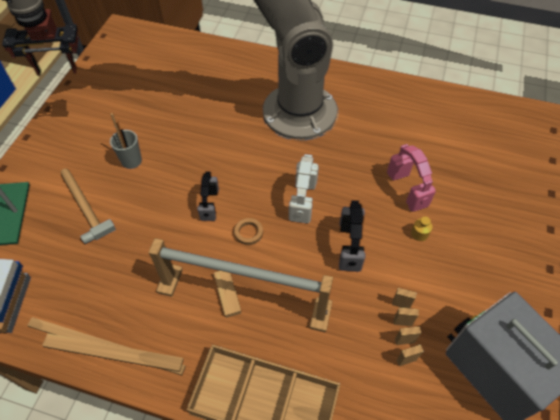

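View pics/top0.png

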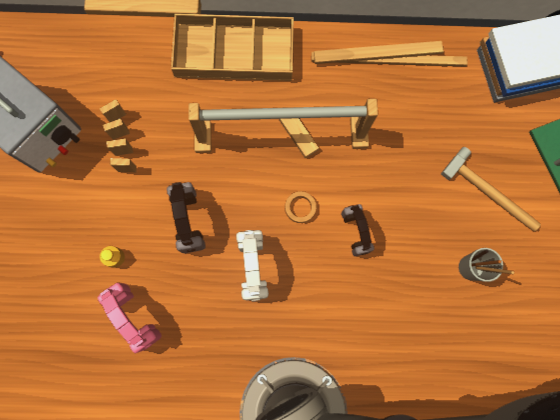

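The scene picture shows the big black pair at about px (352,235), with the white look-alike at (304,190), the pink one at (412,178) and the small black pair at (208,195). The bar runs from (162,255) to (322,288). In the top view the big pair is at (185,215). Next I'll measure the pair and the rail from depth.

```bash
cat > h.py <<'E'
from cell import env
import cv2,numpy as np
def cloud(c):
    p=env.camera_params(c); im,d=env.capture(c)
    f=210/np.tan(np.radians(p['fovy'])/2)
    v,u=np.mgrid[:420,:560]
    X=np.stack([(u-p['cx'])/f*d,(v-p['cy'])/f*d,d],-1)
    R=cv2.Rodrigues(np.array(p['rvec'],float))[0]
    W=(X-np.array(p['tvec']))@R
    W[d==0]=np.nan
    return im,W
def axis(P):
    m=np.median(P,0)[:2]; q=P[:,:2]-P[:,:2].mean(0)
    _,_,V=np.linalg.svd(q,full_matrices=False); a=V[0]
    return m,np.degrees(np.arctan2(a[1],a[0]))%180
def rng(x): return np.round(np.percentile(x,[1,50,99]),4)
E
python3 - <<'E'
from h import *
for c in ["top","scene"]:
    im,W=cloud(c); x,y,z=W[...,0],W[...,1],W[...,2]
    near=(np.hypot(x-.433,y-.262)<.1)
    P=W[near&(z>.02)]
    print(c,'body',len(P),axis(P),'z',rng(P[:,2]), (P.min(0)+P.max(0))/2)
    P=W[near&(z>.14)]; print(' crown',len(P),np.round(P.mean(0),4),axis(P),rng(P[:,2]))
    a=np.radians(axis(W[near&(z>.02)])[1]);e=np.array([np.cos(a),np.sin(a)]);n=np.array([-e[1],e[0]])
    B=W[near&(z>.02)][:,:2]; 
    s=B@e;t=B@n; print(' extent along',rng(s),'across',rng(t),'centre',((s.min()+s.max())/2)*e+((t.min()+t.max())/2)*n)
    t=P[:,:2]@n; s=P[:,:2]@e; print(' crown ext',rng(s),rng(t),'c',(np.percentile(s,[2,98]).mean())*e+np.percentile(t,[2,98]).mean()*n)
    g=im.astype(int); r=(x>.5)&(x<.8)&(z>.145)&(z<.2)&(abs(g.max(-1)-g.min(-1))<45)
    P=W[r]; P=P[(P[:,1]>-.2)&(P[:,1]<.25)]
    print(' bar',len(P),axis(P),rng(P[:,0]),rng(P[:,1]),rng(P[:,2]))
    # top line of the bar by y slice
    r=(x>.5)&(x<.8)&(z>.155)&(z<.2);P=W[r]
    for lo in np.arange(-.3,.36,.04):
        Q=P[(P[:,1]>=lo)&(P[:,1]<lo+.04)]
        if len(Q)>5:
            print('  y %.2f n %d x %s z %s'%(lo,len(Q),rng(Q[:,0]),rng(Q[:,2])))
for c in ["top"]:
    s=env.silhouettes(c,"rail"); print([(r['p'],r['region'].sum()) for r in s])
E
```

```text
top body 1509 (array([0.42021076, 0.2553036 ]), np.float64(10.863919490988167)) z [0.0267 0.1203 0.1551] [0.43630885 0.26108853 0.08933233]
 crown 455 [0.4352 0.26   0.1482] (array([0.43455407, 0.2597362 ]), np.float64(12.464971054015876)) [0.1401 0.1488 0.1562]
 extent along [0.4003 0.4611 0.5511] across [0.143  0.1689 0.2019] centre [0.43523831 0.26053306]
 crown ext [0.4406 0.4758 0.5152] [0.1588 0.1733 0.189 ] c [0.43715888 0.26091154]
 bar 1716 (array([0.65587239, 0.04469545]), np.float64(93.17269369755827)) [0.6389 0.6559 0.6745] [-0.138   0.0447  0.2241] [0.1576 0.1695 0.176 ]
  y -0.18 n 246 x [0.6493 0.6647 0.6883] z [0.1567 0.1836 0.1907]
  y -0.14 n 193 x [0.6554 0.6643 0.6778] z [0.157  0.1691 0.1746]
  y -0.10 n 198 x [0.6532 0.6632 0.6779] z [0.1597 0.1689 0.1754]
  y -0.06 n 192 x [0.6509 0.6593 0.6729] z [0.1574 0.1695 0.1756]
  y -0.02 n 198 x [0.6494 0.6585 0.6718] z [0.1592 0.1689 0.1751]
  y 0.02 n 197 x [0.6467 0.6553 0.6718] z [0.1569 0.1695 0.1754]
  y 0.06 n 203 x [0.6444 0.6533 0.6669] z [0.1573 0.1692 0.1754]
  y 0.10 n 196 x [0.6417 0.6514 0.6671] z [0.158 
[... 847 characters left out ...]
0.1561 0.1816 0.1867]
  y -0.14 n 182 x [0.659  0.6729 0.6868] z [0.1569 0.1668 0.1811]
  y -0.10 n 178 x [0.6567 0.6711 0.6799] z [0.1558 0.167  0.1731]
  y -0.06 n 182 x [0.6536 0.6685 0.6773] z [0.1561 0.1666 0.1716]
  y -0.02 n 187 x [0.6517 0.6665 0.6748] z [0.1567 0.1667 0.1724]
  y 0.02 n 186 x [0.6504 0.6637 0.6721] z [0.1557 0.1665 0.1724]
  y 0.06 n 190 x [0.6477 0.662  0.6702] z [0.1556 0.1665 0.173 ]
  y 0.10 n 192 x [0.6453 0.6592 0.6679] z [0.1558 0.1669 0.1724]
  y 0.14 n 192 x [0.6418 0.6575 0.6663] z [0.1563 0.1672 0.1727]
  y 0.18 n 195 x [0.6407 0.6552 0.6639] z [0.1561 0.1674 0.1732]
  y 0.22 n 252 x [0.6298 0.6549 0.6694] z [0.1562 0.1817 0.1862]
[(0.56, np.int64(3417))]
```

```bash
python3 - <<'E'
from h import *
from scipy.optimize import least_squares
for c in ["top","scene"]:
    im,W=cloud(c); x,y,z=W[...,0],W[...,1],W[...,2]
    P=W[(x>.6)&(x<.72)&(y>-.12)&(y<.21)&(z>.14)&(z<.185)]
    def f(p):
        xc=p[0]+p[1]*(P[:,1]-.045)
        return np.hypot((P[:,0]-xc)*np.cos(p[1]),P[:,2]-p[2])-.012
    r=least_squares(f,[.658,-.05,.158],loss='soft_l1',f_scale=.003)
    print(c,'bar x@y=.045',r.x[0],'yaw deg',np.degrees(np.arctan(-r.x[1])),'z',r.x[2],np.std(f(r.x)))
    for zz in (.17,):
        Q=W[(x>.6)&(x<.74)&(z>.178)&(z<.2)&(y>.1)&(y<.35)];print(' postL',np.round((np.percentile(Q,2,axis=0)+np.percentile(Q,98,axis=0))/2,4))
        Q=W[(x>.6)&(x<.74)&(z>.178)&(z<.2)&(y<-.1)&(y>-.35)];print(' postR',np.round((np.percentile(Q,2,axis=0)+np.percentile(Q,98,axis=0))/2,4))
    near=(np.hypot(x-.437,y-.262)<.1)
    P=W[near&(z>.095)]; print(' band',len(P),axis(P))
    for lo in np.arange(.36,.53,.02):
        Q=P[(P[:,0]>=lo)&(P[:,0]<lo+.02)]
        if len(Q)>4: print('  %.2f'%lo,len(Q),rng(Q[:,1]),rng(Q[:,2]))
E
```

```text
top bar x@y=.045 0.6593956657356751 yaw deg 3.196455933803822 z 0.15992900126325738 0.0018624831548742608
 postL [0.6475 0.2361 0.1844]
 postR [ 0.6686 -0.1518  0.1853]
 band 840 (array([0.42965965, 0.25864433]), np.float64(12.71852286206672))
  0.36 69 [0.2367 0.2468 0.2582] [0.0964 0.1183 0.1243]
  0.38 135 [0.2366 0.2507 0.2664] [0.1187 0.133  0.1425]
  0.40 147 [0.2386 0.2542 0.2709] [0.1322 0.1443 0.1545]
  0.42 141 [0.2431 0.2586 0.2753] [0.1365 0.1514 0.1561]
  0.44 124 [0.247  0.2628 0.2799] [0.1417 0.1503 0.1566]
  0.46 115 [0.2525 0.2671 0.2826] [0.1296 0.1405 0.1481]
  0.48 92 [0.257  0.2725 0.2852] [0.1142 0.1263 0.1371]
  0.50 17 [0.2657 0.2729 0.2858] [0.1043 0.119  0.1238]
scene bar x@y=.045 0.6591096488060089 yaw deg 3.2794223928410595 z 0.15739780932226313 0.0017849389380198476
 postL [0.6492 0.2371 0.1827]
 postR [ 0.6716 -0.151   0.1829]
 band 606 (array([0.45755317, 0.26498977]), np.float64(13.197489830243027))
  0.36 23 [0.2372 0.2475 0.257 ] [0.1121 0.1167 0.1204]
  0.38 36 [0.2369 0.253  0.2665] [0.1204 0.133  0.1395]
  0.40 58 [0.2386 0.2543 0.2703] [0.1313 0.1419 0.1481]
  0.42 89 [0.2435 0.2579 0.2738] [0.135  0.1488 0.1525]
  0.44 111 [0.2476 0.263  0.2795] [0.1346 0.1479 0.1523]
  0.46 123 [0.2528 0.2688 0.2854] [0.1286 0.1374 0.1478]
  0.48 114 [0.2577 0.2719 0.2845] [0.1128 0.1246 0.1371]
  0.50 52 [0.2659 0.2751 0.2855] [0.0951 0.1115 0.119 ]
```

```bash
python3 -m crank '[[-1,0,0,-0.015,0.0875],[-1,0,0,-0.015,0.0875],[-1,0.04,-0.02,0,0],[-1,0.04,-0.02,0,0],[-1,0.04,-0.02,0,0],[-1,0.04,-0.02,0,0],[-1,0.04,-0.02,0,0],[-1,0.04,-0.02,0,0],[-1,0.04,-0.02,0,0],[-1,0.04,-0.02,0,0]]' 20
```

```text
t: 1.75
tcp_pos: [0.541, -0.3921, 0.2639]
ee_rot: [3.121, 0.355, 0.0]
wrist_force: [-0.2, 0.1, -0.3]
width: 0.0874
```

```bash
python3 -m crank '[[-1,0.003,-0.044,0,0],[-1,0.003,-0.044,0,0],[-1,0.003,-0.044,0,0],[-1,0.003,-0.044,0,0],[-1,0.003,-0.044,0,0],[-1,0.003,-0.044,0,0],[-1,0.003,-0.044,0,0],[-1,0.003,-0.044,0,0],[-1,0.003,-0.044,0,0],[-1,0.003,-0.044,0,0]]'; python3 -m crank '[[-1,0.003,-0.044,0,0],[-1,0.003,-0.044,0,0],[-1,0.003,-0.044,0,0],[-1,0.003,-0.044,0,0],[-1,0.003,-0.034,0,0],[-1,0,-0.01,0,0],[-1,0,0,0,0],[-1,0,0,0,0],[-1,0,0,0,0],[-1,0,0,0,0]]'
```

```text
t: 2.75
tcp_pos: [0.4696, 0.0437, 0.264]
ee_rot: [3.121, 0.355, 0.001]
wrist_force: [0.4, 0.2, 0.3]
width: 0.0877
t: 3.75
tcp_pos: [0.4359, 0.2582, 0.2636]
ee_rot: [3.121, 0.351, 0.0]
wrist_force: [-0.6, -0.3, 0.2]
width: 0.0879
```

```bash
python3 - <<'E'
from h import *
print(env.observe()['tcp_pos'])
im,d=env.capture("wrist");cv2.imwrite("pics/w1.png",im)
for n in ["big_crown","big_defenders"]:
    for r in env.mark_of("wrist",n)[:3]: print(n,round(r['p'],2),np.round(r['at'],4))
# fisheye cloud
p=env.camera_params("wrist");f=210/np.tan(np.radians(p['fovy'])/2)
v,u=np.mgrid[:420,:560];dx=u-p['cx'];dy=v-p['cy'];r=np.hypot(dx,dy)+1e-9;th=r/f
k=d*np.tan(th)/r
X=np.stack([dx*k,dy*k,d],-1);R=cv2.Rodrigues(np.array(p['rvec'],float))[0]
W=(X-np.array(p['tvec']))@R
P=W[(d>0)&(th<1.2)&(np.hypot(W[...,0]-.437,W[...,1]-.261)<.09)&(W[...,2]>.1)&(W[...,2]<.165)]
print(len(P),axis(P),rng(P[:,2]))
for lo in np.arange(.36,.53,.02):
    Q=P[(P[:,0]>=lo)&(P[:,0]<lo+.02)]
    if len(Q)>4: print('  %.2f'%lo,len(Q),rng(Q[:,1]),rng(Q[:,2]))
E
```

```text
[0.4358572  0.25821673 0.26363817]
big_crown 0.61 [0.4365 0.2615 0.1325]
big_defenders 0.74 [ 0.434   0.2622 -0.0011]
4425 (array([0.44695345, 0.26392743]), np.float64(12.887908160772696)) [0.1161 0.1422 0.1513]
  0.36 182 [0.2372 0.2484 0.2585] [0.1141 0.1181 0.1242]
  0.38 391 [0.2377 0.2525 0.2676] [0.1224 0.1343 0.1399]
  0.40 558 [0.2401 0.2564 0.272 ] [0.1375 0.1443 0.151 ]
  0.42 790 [0.2448 0.2604 0.276 ] [0.1473 0.15   0.1517]
  0.44 883 [0.249  0.265  0.2806] [0.1424 0.1493 0.1514]
  0.46 891 [0.2535 0.2694 0.2856] [0.1309 0.1385 0.1451]
  0.48 655 [0.2578 0.2734 0.2864] [0.1156 0.1237 0.1343]
  0.50 75 [0.2655 0.2732 0.2848] [0.1005 0.1176 0.1197]
```

View pics/w1.png

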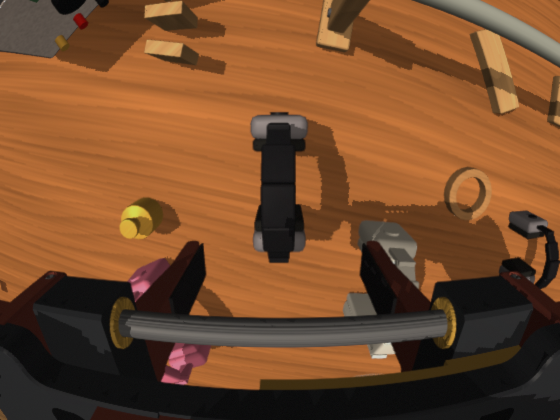

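The wrist picture shows the headband at (280,185), centred between the fingers, with nothing in the way of the descent. I'll move 3 mm sideways, descend and grip high, with the tips above the crown's underside so they clear the bar later.

```bash
python3 -m crank '[[-1,0.001,-0.003,0.02,0],[-1,0,0,0.025,0],[-1,0,0,0.025,0],[-1,0,0,0.025,0],[-1,0,0,0.015,0],[-1,0,0,0.0085,0],[-1,0,0,0,0],[-1,0,0,0,0],[-1,0,0,0,0],[-1,0,0,0,0]]' 30;  python3 -m crank '[[0.1,0,0,0,0],[0.6,0,0,0,0],[1,0,0,0,0],[1,0,0,0,0],[1,0,0,0,0],[1,0,0,0,0],[1,0,0,0,0],[1,0,0,0,0],[1,0,0,0,0],[1,0,0,0,0]]' 30
```

```text
t: 4.9
tcp_pos: [0.436, 0.2632, 0.146]
ee_rot: [-3.121, -0.355, -0.002]
wrist_force: [0.3, 0.0, 0.1]
width: 0.0877
t: 5.9
tcp_pos: [0.4356, 0.2629, 0.1451]
ee_rot: [3.121, 0.355, -0.0]
wrist_force: [-0.1, 0.3, -0.5]
width: 0.0301
```

```bash
python3 -m crank '[[1,0,0,-0.005,0],[1,0,0,-0.015,0],[1,0,0,-0.025,0],[1,0,0,-0.03,0],[1,0,0,-0.03,0],[1,0,0,-0.03,0],[1,0,0,-0.03,0],[1,0,0,-0.03,0],[1,0,0,-0.015,0],[1,0,0,-0.005,0]]'; python3 - <<'E'
from h import *
im,_=env.capture("scene");cv2.imwrite("pics/s2.png",im); im,d=env.capture("wrist");cv2.imwrite("pics/w2.png",im)
s=env.observe();print(s['tcp_pos'],s['ee_rot'],s['wrist_force'],s['moment'],s['width'])
E
```

```text
t: 6.9
tcp_pos: [0.4358, 0.2634, 0.362]
ee_rot: [-3.12, -0.355, -0.004]
wrist_force: [-0.4, 0.1, -4.2]
width: 0.03
[0.43540091 0.26293971 0.36022499] [-3.12138471e+00 -3.55533277e-01 -3.97056040e-04] [ 0.38976907 -0.45438789 -2.58920253] [ 0.03780233  0.04777502 -0.01213325] 0.0299121713493272
```

View pics/s2.png

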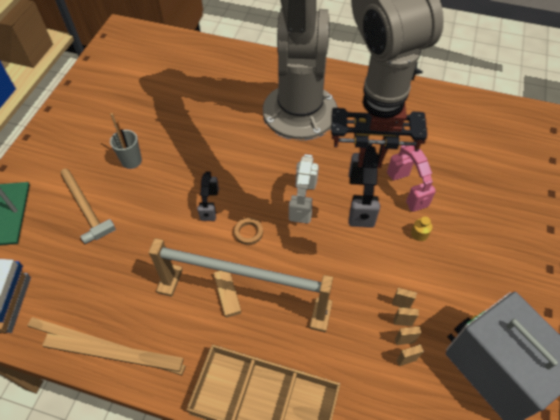

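View pics/w2.png

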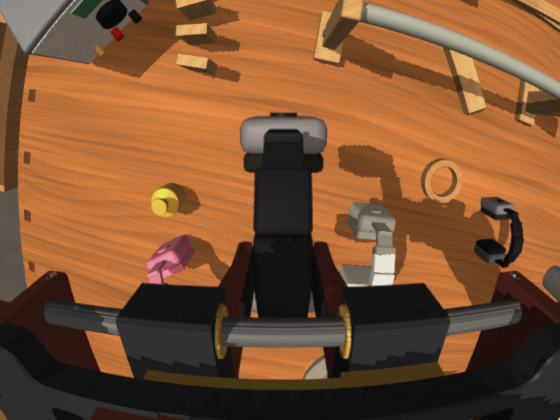

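The pair hangs upright in the grip: the scene picture has it at (365,190) with its cups clear of the table, and the wrist view shows the crown between the pads. Now I'll turn it square to the bar and carry it over.

```bash
python3 -m crank '[[1,0,0,0,0.05],[1,0,0,0,0.07],[1,0,0,0,0.05],[1,0.01,0.01,0,0],[1,0.02,0.02,0,0],[1,0.025,0.028,0,0],[1,0.03,0.032,0,0],[1,0.03,0.032,0,0],[1,0.03,0.032,0,0],[1,0.025,0.03,0,0]]';python3 -m crank '[[1,0.02,0.022,0,0],[1,0.013,0.015,0,0],[1,0.006,0.007,0,0],[1,0.002,0.002,0,0],[1,0,0,0,0],[1,0,0,0,0],[1,0,0,0,0],[1,0,0,0,0],[1,0,0,0,0],[1,0,0,0,0]]'; python3 - <<'E'
from h import *
im,W=cloud("scene");cv2.imwrite("pics/s3.png",im)
s=env.observe();T=s['tcp_pos'];print(T,s['ee_rot'],s['wrist_force'],s['moment'],s['width'])
R=cv2.Rodrigues(np.array(s['ee_rot']))[0]; print('yaw',np.degrees(np.arctan2(R[1,0],R[0,0])),'z',R[:,2])
for c in ("scene","top"):
  im,W=cloud(c);cv2.imwrite(f"pics/{c}3.png",im)
  near=(np.hypot(W[...,0]-T[0],W[...,1]-T[1])<.12)&(W[...,2]>.2)&(W[...,2]<.345)
  P=W[near];L=(P-T)@R   # tool coords
  print(c,len(P)); 
  for lo in np.arange(-.1,.1,.02):
    Q=L[(L[:,0]>=lo)&(L[:,0]<lo+.02)]
    if len(Q)>4: print('  x %.2f'%lo,len(Q),'y',rng(Q[:,1]),'z',rng(Q[:,2]))
E
```

```text
t: 8.0
tcp_pos: [0.6173, 0.0855, 0.3585]
ee_rot: [3.139, 0.089, -0.003]
wrist_force: [0.1, 0.1, -2.7]
width: 0.0299
t: 9.0
tcp_pos: [0.6592, 0.0455, 0.3603]
ee_rot: [3.14, 0.09, 0.0]
wrist_force: [-0.8, 0.5, -2.6]
width: 0.0299
[0.65922102 0.04542864 0.36026364] [3.14028786e+00 8.95644511e-02 2.60058475e-04] [ 0.16237141  0.22697213 -3.37082361] [0.0336673  0.01419252 0.02954588] 0.02938829914560735
yaw 3.267391234212633 z [ 1.66285342e-04 -2.30771462e-05 -9.99999986e-01]
scene 1490
  x -0.08 29 y [-0.0297 -0.0288 -0.0115] z [0.0664 0.0903 0.1352]
  x -0.06 157 y [-0.0293 -0.0252 -0.0087] z [0.0642 0.0722 0.1424]
  x -0.04 230 y [-0.0259 -0.012   0.0106] z [0.0697 0.109  0.1388]
  x 0.02 6 y [-0.0137 -0.0136  0.0231] z [0.0155 0.0212 0.0686]
  x 0.04 270 y [-0.0277 -0.0087  0.0275] z [0.0155 0.0678 0.1328]
  x 0.06 769 y [-0.029  -0.0026  0.0283] z [0.0268 0.0735 0.1368]
  x 0.08 29 y [-0.0082  0.001   0.0106] z [0.0834 0.0911 0.1019]
top 940
  x -0.08 652 y [-0.0285  0.0005  0.0301] z [0.0234 0.0698 0.1345]
  x -0.06 224 y [-0.0263 -0.0022  0.0284] z [0.0159 0.0654 0.0738]
  x -0.04 8 y [-0.0236 -0.016   0.0249] z [0.0668 0.069  0.0727]
  x 0.02 37 y [-0.025  -0.0208 -0.0101] z [0.0822 0.1213 0.1341]
  x 0.04 16 y [-0.0265 -0.0249 -0.0116] z [0.0862 0.1143 0.1324]
```

View pics/scene3.png

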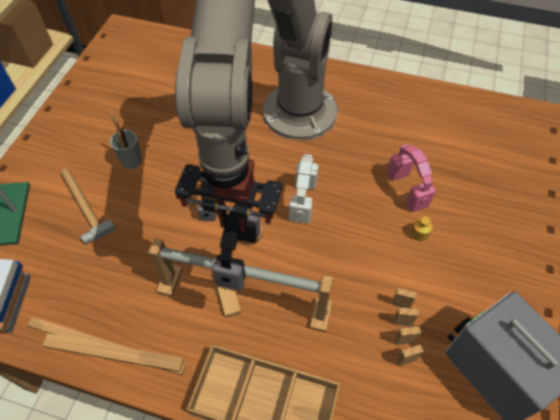

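View pics/top3.png

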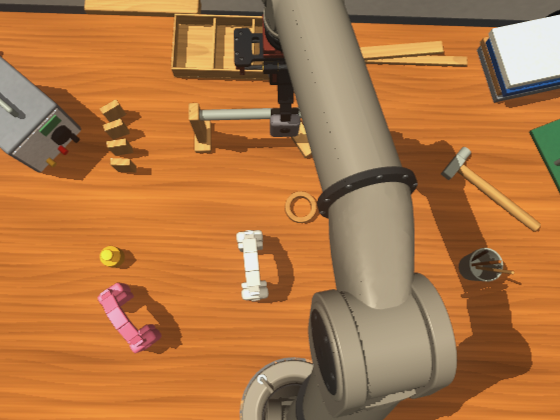

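The pair is over the bar, level and square to it: cup tops on both sides lie about 66–72 mm below the TCP, and the scene view shows the cups either side of the bar at (230,270) and (240,228). Now lowering, first to about 6 mm above contact.

```bash
python3 -m crank '[[1,0,0,0.01,0],[1,0,0,0.02,0],[1,0,0,0.02,0],[1,0,0,0.025,0],[1,0,0,0.025,0],[1,0,0,0.025,0],[1,0,0,0.02,0],[1,0,0,0.014,0],[1,0,0,0.007,0],[1,0,0,0.003,0]]';python3 -m crank '[[1,0,0,0,0],[1,0,0,0,0],[1,0,0,0.001,0],[1,0,0,0,0],[1,0,0,0.001,0],[1,0,0,0,0],[1,0,0,0.001,0],[1,0,0,0,0],[1,0,0,0,0],[1,0,0,0,0]]'; python3 - <<'E'
from h import *
im,_=env.capture("scene");cv2.imwrite("pics/s4.png",im[180:340,120:370].repeat(3,0).repeat(3,1))
im,_=env.capture("wrist");cv2.imwrite("pics/w4.png",im)
s=env.observe();print(s['tcp_pos'],s['wrist_force'],s['moment'])
E
```

```text
t: 10.15
tcp_pos: [0.6592, 0.0453, 0.1906]
ee_rot: [3.14, 0.089, -0.001]
wrist_force: [-0.1, 0.5, -3.6]
width: 0.0297
t: 11.15
tcp_pos: [0.6593, 0.0453, 0.1881]
ee_rot: [3.14, 0.089, -0.0]
wrist_force: [0.0, -0.6, -2.7]
width: 0.0295
[0.65928449 0.04532284 0.18815181] [ 0.1900401  -0.31962904 -2.25572334] [ 0.04762709  0.00920186 -0.02317089]
```

View pics/s4.png

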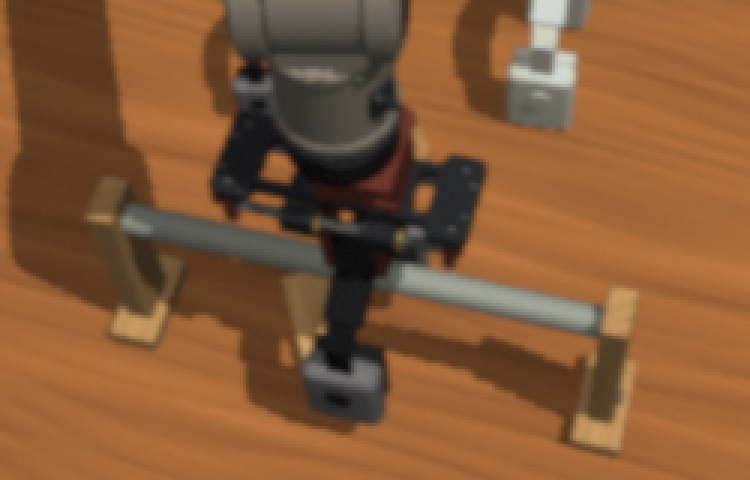

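View pics/w4.png

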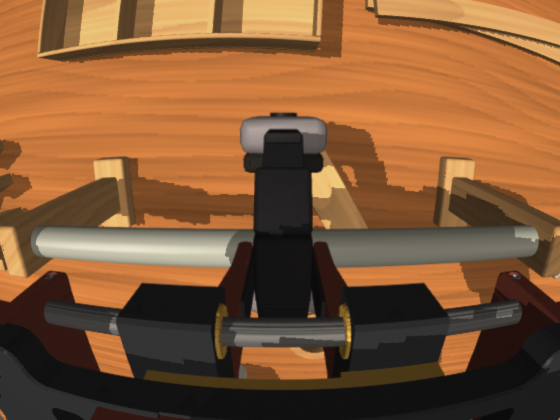

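The scene picture shows the band straddling the bar, with one cup in front of it. The wrist view has the bar passing straight across under the crown at row 247, square to it. It isn't touching yet, since the wrist still carries the full weight, so I'll creep down.

```bash
python3 -m crank '[[1,0,0,0.001,0],[1,0,0,0,0],[1,0,0,0.001,0],[1,0,0,0,0],[1,0,0,0.0005,0],[1,0,0,0,0],[1,0,0,0,0],[1,0,0,0,0],[1,0,0,0,0],[1,0,0,0,0]]'; python3 -m crank '[[1,0,0,0.0005,0],[1,0,0,0,0],[1,0,0,0,0],[1,0,0,0,0],[1,0,0,0,0],[1,0,0,0,0],[1,0,0,0,0],[1,0,0,0,0],[1,0,0,0,0],[1,0,0,0,0]]'
```

```text
t: 12.25
tcp_pos: [0.6593, 0.0453, 0.1857]
ee_rot: [-3.14, -0.089, -0.0]
wrist_force: [0.8, 1.0, -3.0]
width: 0.0297
t: 13.25
tcp_pos: [0.6593, 0.0453, 0.1852]
ee_rot: [3.14, 0.089, 0.0]
wrist_force: [-0.2, 0.6, -2.1]
width: 0.03
```

```bash
python3 -m crank '[[1,0,0,0.0005,0],[1,0,0,0,0],[1,0,0,0,0],[1,0,0,0,0],[1,0,0,0,0],[1,0,0,0,0],[1,0,0,0,0],[1,0,0,0,0],[1,0,0,0,0],[1,0,0,0,0]]'; python3 -m crank '[[1,0,0,0.0005,0],[1,0,0,0,0],[1,0,0,0,0],[1,0,0,0,0],[1,0,0,0,0],[1,0,0,0,0],[1,0,0,0,0],[1,0,0,0,0],[1,0,0,0,0],[1,0,0,0,0]]'
```

```text
t: 14.25
tcp_pos: [0.6593, 0.0453, 0.185]
ee_rot: [3.14, 0.089, 0.0]
wrist_force: [-2.7, -0.9, 5.3]
width: 0.0299
t: 15.25
tcp_pos: [0.6594, 0.0453, 0.185]
ee_rot: [3.14, 0.089, 0.001]
wrist_force: [-3.8, -2.0, 7.9]
width: 0.03
```

```bash
python3 - <<'E'
from h import *
for _ in range(3):
    im,d=env.capture("wrist"); s=env.observe();print(np.round(s['wrist_force'],2),np.round(s['moment'],3))
p=env.camera_params("wrist");f=210/np.tan(np.radians(p['fovy'])/2)
v,u=np.mgrid[:420,:560];dx=u-p['cx'];dy=v-p['cy'];r=np.hypot(dx,dy)+1e-9;th=r/f
k=d*np.tan(th)/r
W=(np.stack([dx*k,dy*k,d],-1)-np.array(p['tvec']))@cv2.Rodrigues(np.array(p['rvec'],float))[0]
T=s['tcp_pos'];R=cv2.Rodrigues(np.array(s['ee_rot']))[0];L=(W-T)@R
ok=(d>0)&(th<1.3)
M=ok&(abs(L[...,1])<.014)&(abs(L[...,0])<.1)
for lo in np.arange(-.1,.1,.01):
    Q=L[M&(L[...,0]>=lo)&(L[...,0]<lo+.01)]
    if len(Q)>4: print('x %.2f'%lo,len(Q),'z',rng(Q[:,2]))
B=L[ok&(abs(L[...,1])>.06)&(abs(L[...,1])<.14)&(abs(L[...,0])<.06)&(L[...,2]>.005)&(L[...,2]<.05)]
from scipy.optimize import least_squares
g=lambda q:np.hypot(B[:,0]-q[0]-q[2]*B[:,1],B[:,2]-q[1])-.012
q=least_squares(g,[0,.027,0],loss='soft_l1',f_scale=.002);print('bar in tool x,z,slope',q.x,len(B),np.std(g(q.x)))
for c in("scene","top"):
    im,W=cloud(c);L=(W-T)@R
    C=L[(abs(L[...,0])<.1)&(abs(L[...,1])<.035)&(L[...,2]>.09)&(L[...,2]<.14)]
    print(c,len(C),rng(C[:,0]),C[:,0].min(),C[:,0].max(),rng(C[:,1]))
    for n in ("big_crown","big_defenders"): print(n,[(round(a['p'],2),np.round(a['at'],3)) for a in env.mark_of(c,n)])
E
```

```text
[-4.34 -1.78  8.22] [-0.164  1.046  0.042]
[-4.22 -0.25  8.5 ] [-0.086  1.049 -0.036]
[-4.45 -0.58  7.92] [-0.153  1.103 -0.007]
x -0.04 186 z [0.0026 0.0041 0.0073]
x -0.03 380 z [-0.0032  0.001   0.0038]
x -0.02 736 z [-0.0061 -0.0048 -0.0028]
x -0.01 1018 z [-0.034  -0.0049 -0.0032]
x -0.00 1212 z [-0.0459 -0.005  -0.0025]
x 0.01 2382 z [-0.0987 -0.0058  0.0009]
x 0.02 8687 z [-0.1108 -0.0875  0.0036]
x 0.03 1189 z [0.0026 0.0065 0.0104]
x 0.04 1150 z [0.0085 0.0121 0.0694]
x 0.05 955 z [0.0145 0.0218 0.0678]
x 0.06 875 z [0.0258 0.028  0.0665]
x 0.07 573 z [0.065  0.0683 0.1856]
x 0.08 242 z [0.1833 0.1852 0.1867]
x 0.09 270 z [0.1831 0.185  0.1868]
bar in tool x,z,slope [-0.00132042  0.02701369  0.00055655] 8005 0.0005255669398892498
scene 224 [-0.0638  0.0767  0.081 ] -0.06426410120121796 0.08142503640942331 [-0.0291 -0.0107  0.028 ]
big_crown [(0.95, array([0.204, 0.374, 0.134])), (0.77, array([0.657, 0.047, 0.168])), (0.68, array([0.328, 0.102, 0.13 ]))]
big_defenders [(0.97, array([0.329, 0.107, 0.003])), (0.82, array([0.203, 0.375, 0.003])), (0.72, array([0.658, 0.044, 0.037]))]
top 128 [-0.079  -0.076  -0.0429] -0.07971076708167756 -0.04134650561675212 [-0.0274  0.0006  0.0296]
big_crown [(0.76, array([0.326, 0.102, 0.132])), (0.66, array([0.205, 0.376, 0.123]))]
big_defenders [(0.8, array([0.334, 0.104, 0.002])), (0.79, array([0.657, 0.044, 0.043])), (0.59, array([ 0.204,  0.375, -0.002]))]
```

The wrist force is up by about 11 N, so the crown is on the bar. In the tool frame the bar is at x = -1.3 mm with a slope of 0.0006, and the crown is centred to about 2 mm. I'll relieve the pressing slightly, open, then rise straight up.

```bash
python3 -m crank '[[1,0,0,-0.0004,0],[1,0,0,-0.0004,0],[1,0,0,0,0],[1,0,0,0,0],[1,0,0,0,0],[1,0,0,0,0],[1,0,0,0,0],[1,0,0,0,0],[1,0,0,0,0],[1,0,0,0,0]]' 15
```

```text
t: 16.7
tcp_pos: [0.6594, 0.0453, 0.185]
ee_rot: [-3.14, -0.089, -0.0]
wrist_force: [-1.4, -0.3, 4.5]
width: 0.0301
```

```bash
python3 -m crank '[[0.25,0,0,0,0],[0.1,0,0,0,0],[-0.1,0,0,0,0],[-0.3,0,0,0,0],[-0.4,0,0,0,0],[-0.4,0,0,0,0],[-0.4,0,0,0,0],[-0.4,0,0,0,0],[-0.4,0,0,0,0],[-0.4,0,0,0,0]]'; python3 - <<'E'
from h import *
im,d=env.capture("wrist");cv2.imwrite("pics/w5.png",im);s=env.observe();print(s['tcp_pos'],s['wrist_force'],s['width'])
E
```

```text
t: 17.7
tcp_pos: [0.6593, 0.0453, 0.185]
ee_rot: [3.14, 0.089, -0.0]
wrist_force: [-0.0, 0.5, -0.4]
width: 0.0617
[0.65928678 0.04530271 0.18496927] [ 0.12540767 -0.26441683 -0.81098563] 0.061122915067353276
```

View pics/w5.png

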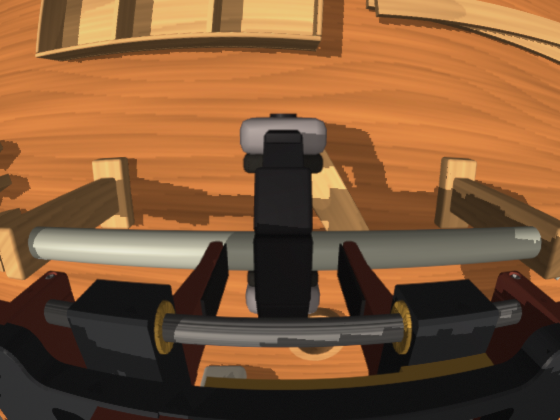

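The fingers are open and clear of the crown on both sides, at (215,265) and (350,265), and the pair sits on the bar. Now straight up, slowly at first.

```bash
python3 -m crank '[[-0.4,0,0,-0.005,0],[-0.4,0,0,-0.01,0],[-0.4,0,0,-0.02,0],[-0.4,0,0,-0.025,0],[-0.4,0,0,-0.03,0],[-0.4,0,0,-0.03,0],[-0.4,0,0,-0.02,0],[-0.4,0,0,-0.01,0],[-0.4,0,0,0,0],[-0.4,0,0,0,0]]'; python3 -m crank '[[-0.4,-0.02,0.01,0,0],[-0.4,-0.03,0.02,0,0],[-0.4,-0.03,0.03,0,0],[-0.4,-0.03,0.03,0,0],[-0.4,-0.03,0.03,0,0],[-0.4,-0.02,0.03,0,0],[-0.4,0,0.03,0,0],[-0.4,0,0.02,0,0],[-0.4,0,0.01,0,0],[-0.4,0,0,0,0]]';  python3 - <<'E'
from h import *
for c in("scene","top"):
    im,W=cloud(c);cv2.imwrite(f"pics/{c}6.png",im)
    P=W[(abs(W[...,0]-.659)<.1)&(abs(W[...,1]-.045)<.04)&(W[...,2]>.025)&(W[...,2]<.2)]
    Q=P[P[:,2]>.178];print(c,'crown',Q.mean(0),axis(Q),rng(Q[:,2]))
    Q=P[(P[:,2]<.13)]
    for s in (-1,1):
        q=Q[(Q[:,0]-.659)*s>.04]; 
        if len(q)>5: print(' cup',s,len(q),rng(q[:,0]),rng(q[:,1]),rng(q[:,2]))
    for n in ("big_defenders","small_defenders"): print(n,[(round(a['p'],2),np.round(a['at'],3)) for a in env.mark_of(c,n)])
E
```

```text
t: 18.75
tcp_pos: [0.6589, 0.0452, 0.3341]
ee_rot: [3.14, 0.089, -0.002]
wrist_force: [0.6, 0.7, -0.7]
width: 0.0613
t: 19.75
tcp_pos: [0.5109, -0.1745, 0.3338]
ee_rot: [-3.14, -0.086, 0.003]
wrist_force: [0.8, 0.2, 0.2]
width: 0.0613
scene crown [0.66431907 0.04601079 0.18577161] (array([0.66556541, 0.04619397]), np.float64(2.9796847582444395)) [0.1782 0.1865 0.1927]
 cup -1 180 [0.5844 0.6024 0.6188] [0.0464 0.0621 0.0716] [0.0634 0.116  0.1239]
 cup 1 590 [0.7003 0.7321 0.7396] [0.0208 0.0565 0.078 ] [0.0473 0.1102 0.1257]
big_defenders [(0.97, array([0.655, 0.04 , 0.038])), (0.73, array([ 0.205,  0.376, -0.001])), (0.68, array([0.33 , 0.109, 0.002])), (0.37, array([0.657, 0.043, 0.169]))]
small_defenders [(0.76, array([ 0.419, -0.137, -0.002]))]
top crown [0.65526421 0.04408122 0.18759687] (array([0.65350839, 0.04356481]), np.float64(2.503918367492844)) [0.1782 0.1888 0.196 ]
 cup -1 482 [0.5789 0.587  0.6182] [0.0122 0.0421 0.0693] [0.0522 0.1157 0.1278]
 cup 1 180 [0.6991 0.716  0.7335] [0.0181 0.0641 0.0769] [0.0652 0.1177 0.1245]
big_defenders [(0.94, array([0.331, 0.106, 0.002])), (0.86, array([ 0.205,  0.376, -0.006])), (0.58, array([0.656, 0.048, 0.039]))]
small_defenders [(0.94, array([ 0.418, -0.144, -0.003]))]
```

View pics/scene6.png

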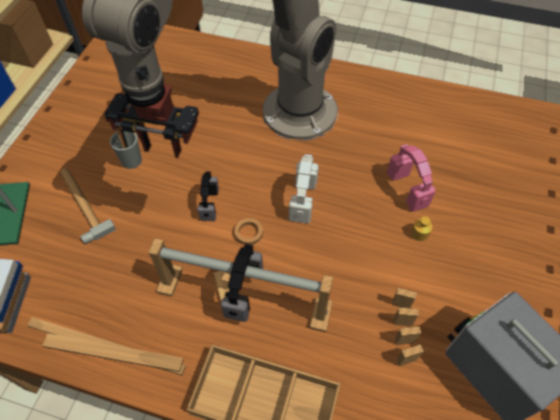

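View pics/top6.png

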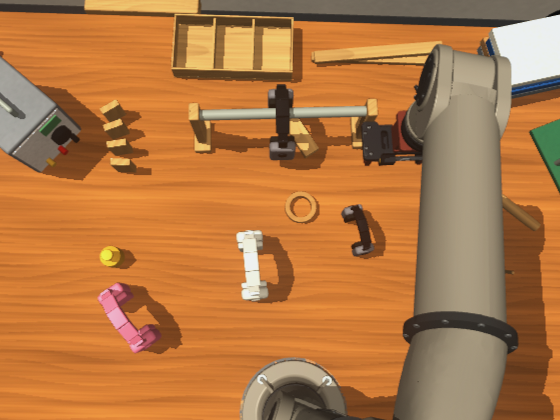

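The pair hangs squarely on the bar, at px (240,285) in the scene view and (283,120) in the top view, with one cup on each side. The small pair stands where it was at (208,195), and the arm is well away.

```bash
python3 - <<'E'
from cell import env
import numpy as np
s=env.observe();print(s['t'],np.abs(s['qd']).max()); print(env.finish_job())
E
```

```text
20.05 0.005741357586563994
the job is handed in; nothing more can be done
None
```

The bigger black ear defenders now hang over the steel rail, crown on the bar with one ear cup on each side. I handed the job in at 20.05 s. I gripped the headband high on the crown and lifted it clear. I turned it square to the bar, lowered it in 0.5–1 mm steps until the wrist force showed contact, eased off the pressing, let go and moved the arm away.

**Squareness:** the headband measures 2.5–3.0° in the last pictures, against 3.2° for the direction square to the bar.

**Height and level:** the crown's top measures about 187–189 mm, where 190 mm is expected. The top camera puts the cup tops within about 2 mm of each other. The scene camera suggests about 6 mm, but it sees the two cups from different sides.

**Centring:** before letting go, the crown was centred over the bar to about 2 mm.

**Contact forces:** the highest upward wrist force I read was 8.5 N. A sideways force of up to 4.5 N showed while pressing on the bar and was gone after release.

**Everything else:** the smaller pair and the pink and white look-alikes read the same positions as at the start, to within a few millimetres. The arm was touching nothing and was essentially still when I handed in.

No final check failed.

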